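# Put the red meat probe back on charge

## Robot

A 6-joint arm with a two-finger parallel gripper is mounted at the origin on a cart in front of the work surface, level with it; the furniture and walls round the work are solid. World frame = base frame: x ahead of the robot, y to its left, z up, the work surface at z = 0. Lengths are in mm, angles in rad, forces in N, time in s.
With the tool pointing down it reaches from about 350 to 875 mm from the base axis. Payload 4.2 kg.
Tool frame: the origin (TCP) lies midway between the tips of the shut fingers; the grasp point (between the pads) lies 19 mm behind it; z points along the fingers, y is the line along which they close (so a half turn about z gives the same grasp; the last joint's range is limited). The gripper opens to 85 mm and grips with 20 to 120 N. Pads are 22 mm wide; open, the fingers measure 114 mm over their backs; the gripper's body (76 mm by 85 mm) begins 54 mm behind the grasp point. The pads swing forward as they close: fully open they stand 13 mm farther back than shut.
Start: joints at [-0.888, 0.385, 0.008, 0, -1.194, -0.259], TCP at [257.029, -569.68, 231.312] pointing down, gripper open.
Joint ranges: [-3.14, 3.14], [-1.21, 2.06], [-1.07, 1.41], [-3.16, 2.05], [-2.99, -0.16], [-3.1, 3.1]. Speed limits (rad/s): [2.79, 2.79, 3.14, 3.14, 3.14, 3.14].

## Interface

Orientations are given as a unit quaternion [x, y, z, w].
In Python, from bench import read_state, get_image, job_done gives the robot as it stands.
- The arm moves only by the tool servo_tool, never from a script. Its arguments are lists of equal length, an entry for each row: "rotation": the turn, a rotation vector about the world's x, y, z scaled (see below), a list of three; "slide": the shift along the world's x, y, z scaled (see below), a list of three; "grip": the opening, from -1 (shut) to 1 (fully open). In form: {"rotation": [[rx, ry, rz], ...], "slide": [[tx, ty, tz], ...], "grip": [grip, ...]}. A call has 1 to 8 rows; each row is the pose to reach, as a shift and turn from the pose commanded when the call began, turning the shorter way round; what a row does not reach only later rows make up. The controller multiplies each number of a shift by 0.2 m and each number of a turn by 360 degrees. A row lasts 1/8 s, in which the tool goes at most 62.5 mm and 10.7 degrees, less where a joint would pass 70% of its speed; a pose out of reach is approached as far as the arm can. A call with a number of a shift or a turn outside -1 to 1 is refused whole. A call with a gripper value outside its range is refused whole. The fingers move at their own pace and stop on an object; the grip force is fixed at half the most. Time passes only in rows, so rows that repeat a pose let the fingers close. It gives the time, the measured TCP pose, the force, the opening and the grip force at its end, in the units of the state.
- read_state(): the state, without advancing time (a new reading comes with each control period).
- get_image(name): name is "scene" or "top" or "wrist"; returns a dict with "image" (420x560x3 uint8, red, green, blue), "depth" (420x560 float32, mm along the optical axis (not along the pixel's ray), 0 where there is no reading), "camera_matrix" (3x3 intrinsics, pixels), "rvec" (rotation vector, rad) and "tvec" (3), from world to camera coordinates, as OpenCV has them; the wrist camera has in their place "hand_eye" (4x4, takes a point from camera to tool coordinates, whose origin is the TCP and whose axes are the flange's). Camera axes: x right, y down, z forward; pixel columns grow to the right and rows downward; lengths in mm; the calibration is good to about 2 mm. A picture is of the moment at which its call begins: read the wrist's pose just before it.
- job_done(): hands the job in; it is judged then, once.
The state is a dict: "clock": time; "joints": joint angles; "joint_vel": joint speeds; "joint_efforts": joint torques, N m; "position": TCP position; "ee_rot": TCP orientation; "contact_force": force on the tool from outside, world axes, zero at the start; "wrist_torque": the same for the moment, N m; "gripper_width": finger opening in mm; "grasp_force": force on a finger pad.
Only numpy, scipy, OpenCV 4.12 (cv2) and the standard library are available. Lean on these libraries where they do the work, as an engineer would, in place of code of your own. Each camera call takes 0.05 s, during which the arm holds its last target. There are 200 camera calls.

## Task

Take the meat probe with the red handle out of the wooden drying stand and put it, tip down, into the charging socket with the red mouth on the white dock. Lower it in gently until it is fully home, do not drop it, and let go of it. Leave the blue probe in the stand.

Things in the scene. Friction and masses are not known exactly. Their poses are not given: they have to be found in the camera images.
- red_probe: Cordless meat probe with a red handle, 124 mm long, 60 g, loose, standing nearly upright in the stand. Origin: the pointed tip at its lower end; z axis along the probe from tip to handle. From the tip: steel stem 7 mm thick up to 70 mm, steel collar 24 mm wide from 70 to 74 mm, round red handle 22 mm thick from 74 to 124 mm (grip it there from above).
- blue_probe: The same probe with a blue handle, in the other hole of the stand, 90 mm away. Origin at its tip, z along the probe from tip to handle. It stays there.
- stand: Fixed wooden drying stand, 60 x 160 mm, 62 mm high, the probes in its two holes (12 mm wide, 50 mm deep, 45 mm either side of its centre along its y axis; hole floors 12 mm above the worktop). Either probe can be in either hole; the stand can be left or right of the dock. Origin: centre of its underside.
- red_socket (a point): Centre of the inner floor of the red-mouthed socket in the fixed white dock (66 x 168 x 78 mm); z up. Floor 12 mm above the worktop, bore 13 mm wide; from 48 mm above the floor it flares to the open mouth, 38 mm wide, 66 mm above the floor. Fully home: the tip stands on this floor, the collar 4 mm above the mouth. The dock's blue-mouthed socket is 90 mm away.

How it is judged:
By the outcome, as a careful person would: the job done as asked, in the order asked, and still so for the second after the job is handed in, with the robot touching nothing.
It also fails if it takes over 42 s, if anything falls off the work surface, if the arm or the gripper's body presses on something with over 40 N, if the wrist force passes 120 N, or if a joint passes its speed limit or range.

## Working session

There is one attempt and no reset: what is moved stays moved. The work goes in short steps, Python scripts to look and compute and a tool call to move; the robot and the scene stay as the last step left them, time stands still between calls to the robot, and variables do not carry over. Pictures are saved under pics/ and viewed, at most 10 in all, crops included, and the job is handed in when it is done.

Besides the shell and the picture viewer there is one more tool, called as name(argument=value, ...) on one line, values as JSON. servo_tool: Moves the arm, as the interface text tells. Shifts and turns lie within -1 to 1; 1 stands for 0.2 m of shift or 360 degrees of turn. Its arguments: {"type":"object","properties":{"rotation":{"type":"array","items":{"type":"array","items":{"type":"number","minimum":-1,"maximum":1}}},"slide":{"type":"array","items":{"type":"array","items":{"type":"number","minimum":-1,"maximum":1}}},"grip":{"type":"array","items":{"type":"number"}}},"required":["rotation","slide","grip"]}

```bash
mkdir -p pics; cat > h.py <<'E'
import numpy as np, cv2
from bench import read_state, get_image, job_done
from scipy.spatial.transform import Rotation as R
def pts(d, T=None):
    """world points per pixel from depth"""
    z=d["depth"]; K=d["camera_matrix"]; v,u=np.indices(z.shape)
    c=np.stack([(u-K[0,2])*z/K[0,0],(v-K[1,2])*z/K[1,1],z],-1)
    if "hand_eye" in d:
        H=np.array(d["hand_eye"]); c=c@H[:3,:3].T+H[:3,3]
        return R.from_quat(T["ee_rot"]).apply(c.reshape(-1,3)).reshape(c.shape)+T["position"]
    Rm=cv2.Rodrigues(np.array(d["rvec"],float))[0]
    return (c-np.array(d["tvec"]).ravel())@Rm
def save(n,im): cv2.imwrite(f"pics/{n}.png",im[...,::-1])
E
python3 - <<'E'
from h import *
s=read_state(); print(s)
a=get_image("scene");b=get_image("top")
save("a",np.vstack([a["image"],b["image"]])[::1]) 
save("a1",a["image"]);save("b1",b["image"])
for n,d in(("scene",a),("top",b)):
    P=pts(d);h=cv2.cvtColor(d["image"],cv2.COLOR_RGB2HSV)
    for c,m in(("red",((h[...,0]<8)|(h[...,0]>172))&(h[...,1]>130)&(h[...,2]>60)),("blue",(abs(h[...,0].astype(int)-112)<14)&(h[...,1]>130)&(h[...,2]>60))):
        k,l,st,ce=cv2.connectedComponentsWithStats(m.astype(np.uint8))
        for i in range(1,k):
            if st[i,4]>25:
                q=P[(l==i)&(d["depth"]>0)]
                print(n,c,st[i],ce[i].round(),len(q) and (np.median(q,0).round(),q.min(0).round(),q.max(0).round()))
E
```

```text
{'clock': 0.0, 'joints': array([-8.88419304e-01,  3.85535674e-01,  6.60997709e-03, -5.15870779e-04,
       -1.19401560e+00, -2.58587227e-01]), 'joint_vel': array([ 1.64405860e-03, -1.51915363e-03,  1.12645751e-03, -6.44024843e-04,
       -8.89541121e-05,  1.75049985e-03]), 'joint_efforts': array([ 3.52116958e-04, -3.92287910e+01,  1.88402420e+01,  4.18617949e+00,
       -4.55171263e-03,  1.26217884e-05]), 'position': array([ 256.77528226, -569.15915723,  230.22549757]), 'ee_rot': array([-2.10219634e-01,  9.77653567e-01,  1.06463517e-03, -2.72481043e-04]), 'contact_force': array([0.63338675, 0.36862841, 1.2729056 ]), 'wrist_torque': array([-0.026133  , -0.00457778, -0.02136992]), 'grasp_force': 0.0, 'gripper_width': 85.29846723719551}
scene red [341   0   3  26  36] [342.  11.] (array([ 813., -895.,  330.]), array([ 808., -905.,  279.]), array([ 820., -885.,  366.]))
scene red [348  83  28  17 263] [362.  91.] (array([ 689., -868.,   44.]), array([ 658., -935.,    4.]), array([ 753., -834.,   77.]))
scene red [323 101   4  23  48] [325. 114.] (array([ 695., -529.,   35.]), array([ 631
[... 3034 characters left out ...]
  -3.,  986., -780.]), array([ 141.,  996., -755.]))
top red [ 88 364   2  17  27] [ 88. 372.] (array([ -72.,  991., -766.]), array([-106.,  988., -778.]), array([ -39.,  994., -757.]))
top blue [385  89  69  19 708] [417.  97.] (array([ 766., -163.,   47.]), array([ 713., -269.,   -5.]), array([803., -96., 184.]))
top blue [456  90  42  16 454] [480.  98.] (array([ 766., -326.,   32.]), array([ 708., -384.,   -7.]), array([ 800., -197.,  187.]))
top blue [228 191  19  18 258] [237. 199.] (array([529., 270.,  70.]), array([507., 247.,   8.]), array([546., 288.,  80.]))
top blue [347 215  11   9  76] [352. 219.] (array([471.,  19., 135.]), array([462.,   8., 104.]), array([479.,  26., 140.]))
```

View pics/a1.png

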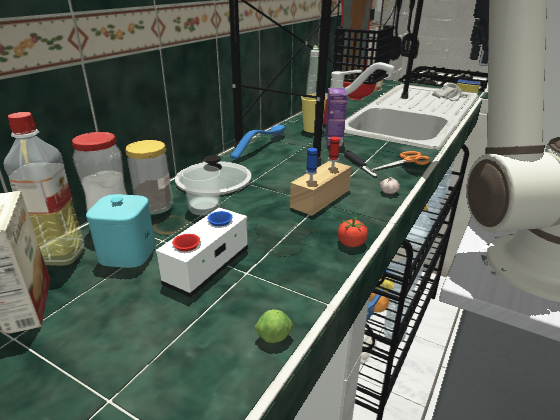

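View pics/b1.png

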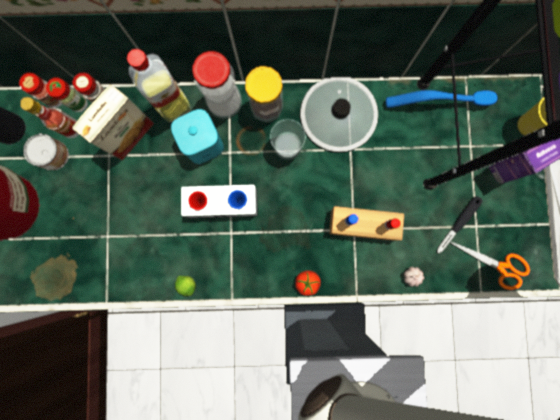

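The scene view shows the dock (185,242 red mouth) left of the stand, with the red probe at (334,147). The top view shows the red handle at (394,223), the red mouth at (197,200), and a black rack whose corner is near (430,183). I'll check for tall obstacles before moving.

```bash
python3 - <<'E'
from h import *
for n in("scene","top"):
    d=get_image(n);P=pts(d)[d["depth"]>0]
    G=np.full((12,28),0)
    for x,y,z in P:
        i=int((x-250)//40);j=int((y+700)//40)
        if 0<=i<12 and 0<=j<28 and z<1200: G[i,j]=max(G[i,j],z)
    print(n,"cols y from -700 step40");
    for i in range(12): print(250+40*i,' '.join(f"{v:4d}" for v in G[i]))
E
```

```text
scene cols y from -700 step40
250    3  349  352  400  402    3    3    3    3    2    2    2    2    2    2    3    2    2    2    2    2    2    2    2    1    2    2    2
290   10  348  349  399   10    9    3   12   11    3    2    2    2   34   35    3    3    3    2   45   59   35    3    2    3    2    2   47
330    9    8    8    9   10   11    2   13   12   10    2    4    2   39   45    3    3    3    2   50   61   36    3    2    3    2    2   47
370    0    0    0    0   11   10    3   11   13    9    9    8    9    3    3    3    3    3    3    3    3    2    2    3    2    2    2    2
410    0    0    0    0    9   11    4    5    3    3    3   15    9    3   64  109   64   64   65    3    3    3    3    2    2    2    2    2
450    0    0    0    0   10   12    3    2    3    3   18   17    2    1   64  138  130  138  138    3    3    4    3    3    2    2    2    2
490    0    0    0    0   10   12    3    3    2   16   17    3    0    0    0   63   63   65   65    2    4    4    2   80   80   80   81   79
530    0    0    0    0   11   14    2    2  158    3    2    
[... 1713 characters left out ...]
   0   10   13    3  158  158    3    3    3  506    5    3    3    3    2    3    3    2    3    3   80   81   78   80   74
570    0    0    0    0   10   12  155  159  159    3    2    3  474    3    4    3    3    2    3    3    4    3    3    3    4    2    3    2
610    0    0    0    0    6    0  157  160  158    4    3    3  475    3    3    3    4    7   12    3   88   89   87    3    2  105  106  105
650    0    0    0    0    0    0  109  110    3    3    4  468  474    4    2    4   20   26   31   20   89   56   89    5    4  108  119  107
690    0    0    0    0    0   38  109  111    5    4    4  469  484    3    4   16   29   61   60   29   88   88  137    3    3  106  109  108
```

The rack post is at about x 560, y -200, so I'll approach along smaller x.

servo_tool(rotation=[[0,0,-0.02],[0,0,-0.04],[0,0,-0.065],[0,0,-0.085]], slide=[[0.08,0.25,0.04],[0.16,0.5,0.08],[0.24,0.75,0.12],[0.32,1.0,0.15]], grip=[1,1,1,1])

```text
clock: 0.7
position: [321.3, -368.2, 261.6]
ee_rot: [0.057, 0.998, -0.0, 0.0]
contact_force: [1.2, 0.4, 0.6]
gripper_width: 85.7
grasp_force: 0.0
```

servo_tool(rotation=[[0,0,0],[0,0,0],[0,0,0],[0,0,0]], slide=[[0.05,0.25,0],[0.15,0.5,0],[0.25,0.75,0],[0.4,0.95,0]], grip=[1,1,1,1])

```text
clock: 1.2
position: [400.9, -177.9, 261.7]
ee_rot: [0.055, 0.998, 0.0, 0.001]
contact_force: [1.1, -1.2, -0.1]
gripper_width: 85.3
grasp_force: 0.0
```

servo_tool(rotation=[[0,0,0],[0,0,0],[0,0,0],[0,0,0]], slide=[[0.15,0.25,0],[0.3,0.5,0],[0.3,0.55,0],[0.3,0.55,0]], grip=[1,1,1,1])

```text
clock: 1.7
position: [460.7, -69.2, 261.1]
ee_rot: [0.054, 0.999, -0.0, -0.0]
contact_force: [0.3, -0.3, -0.2]
gripper_width: 85.3
grasp_force: 0.0
```

```bash
python3 - <<'E'
from h import *
s=read_state(); print(s["clock"],s["position"],s["ee_rot"],s["joints"],s["contact_force"])
d=get_image("wrist"); save("w1",d["image"]); print(d["hand_eye"])
P=pts(d,s);h=cv2.cvtColor(d["image"],cv2.COLOR_RGB2HSV)
m=((h[...,0]<8)|(h[...,0]>172))&(h[...,1]>130)&(h[...,2]>60)
k,l,st,ce=cv2.connectedComponentsWithStats(m.astype(np.uint8))
for i in range(1,k):
    if st[i,4]>60:
        q=P[(l==i)&(d["depth"]>0)]; print(st[i],ce[i],np.median(q,0),q.min(0),q.max(0))
        t=q[q[:,2]>np.percentile(q[:,2],98)-4]; print("top",cv2.minEnclosingCircle(t[:,:2].astype(np.float32)),t.mean(0))
E
```

```text
1.7 [460.65606059 -69.23459236 261.05008858] [ 5.43881597e-02  9.98519760e-01 -5.25720535e-05 -4.62664063e-04] [ 2.00886505e-01  8.77111125e-02 -3.13063125e-01 -1.43242853e-04
 -1.17094398e+00 -1.88045704e+00] [ 0.29765066 -0.34738744 -0.19281922]
[[ 5.49213511e-04 -9.59543847e-01 -2.81558704e-01  7.16110959e+01]
 [ 9.99999825e-01  5.89494702e-04 -5.83629598e-05 -1.05552931e+00]
 [ 2.21979183e-04 -2.81558622e-01  9.59544003e-01 -1.41658097e+02]
 [ 0.00000000e+00  0.00000000e+00  0.00000000e+00  1.00000000e+00]]
[ 420    0   63   63 2144] [446.27145522  33.40205224] [339.48719875  97.39003813  38.58243469] [305.44277152  81.71459222  -2.79638961] [360.61509714 149.48228302  51.26562965]
top ((332.5274963378906, 109.3704833984375), 23.55687141418457) [333.73376889 105.52832429  42.75039275]
[471   6  15  24 204] [478.87254902  18.56862745] [326.40188175 128.1865428   41.29034202] [315.20819322 115.30709183  36.15179367] [335.59718498 136.50164105  59.45207714]
top ((327.655517578125, 123.97882080078125), 10.60575008392334) [326.82019741 126.24908265  42.28511442]
[265 182  25  34 667] [277.51274363 199.15742129] [456.60851538 -75.26602149 134.32844737] [448.94867669 -91.7293639   -1.97226982] [509.62967669 -65.53769184 136.63050762]
top ((459.84820556640625, -75.61720275878906), 10.54622745513916) [459.48948674 -75.85740664 134.63702648]
```

View pics/w1.png

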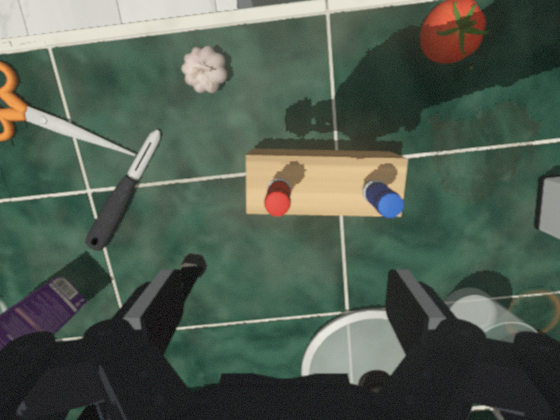

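```bash
cat >> h.py <<'E'
def red(im): 
    h=cv2.cvtColor(im,cv2.COLOR_RGB2HSV); return ((h[...,0]<8)|(h[...,0]>172))&(h[...,1]>130)&(h[...,2]>50)
def blue(im):
    h=cv2.cvtColor(im,cv2.COLOR_RGB2HSV); return (abs(h[...,0].astype(int)-112)<14)&(h[...,1]>130)&(h[...,2]>50)
def sl(Q,zs,w=4):
    for z in zs:
        t=Q[abs(Q[:,2]-z)<w]
        if len(t)>5: print(z,len(t),t.mean(0).round(1),t.min(0).round(1),t.max(0).round(1))
E
python3 - <<'E'
from h import *
s=read_state()
for n in("wrist","top","scene"):
    d=get_image(n);P=pts(d,s)
    for f in(red,blue):
        m=f(d["image"])&(abs(P[...,0]-466)<40)&(abs(P[...,1]+27)<75)&(P[...,2]>80)
        print(n,f.__name__); sl(P[m],(136,128,118,108,98,88))
E
```

```text
wrist red
136 502 [459.3 -76.9 134.6] [449.2 -87.2 132.1] [469.9 -66.8 136.9]
128 47 [451.  -75.3 128.7] [448.9 -87.1 124. ] [457.4 -67.2 132. ]
118 39 [451.  -73.9 117.6] [449.3 -82.9 114. ] [456.7 -66.4 121.5]
108 39 [451.4 -73.3 108.1] [449.1 -83.2 104.1] [456.9 -66.3 112. ]
98 15 [450.4 -73.9  98.7] [449.2 -80.9  95. ] [452.8 -68.5 100.1]
wrist blue
136 474 [470.6  14.4 134.7] [460.9   4.7 132.1] [481.1  25.1 136.5]
top red
top blue
scene red
136 40 [458.  -74.1 135.9] [449.4 -86.5 132.7] [467.9 -66.7 138. ]
128 24 [455.6 -70.4 128.2] [448.1 -79.5 124.1] [465.6 -65.9 131.9]
118 36 [457.1 -70.1 118. ] [449.1 -79.1 114.3] [467.4 -64.8 121.9]
108 33 [455.6 -69.8 108.3] [448.9 -79.2 104.6] [466.1 -65.1 111.9]
98 22 [455.9 -68.   98.4] [448.3 -75.4  94.4] [464.3 -63.4 101.5]
88 9 [455.5 -70.   90.3] [450.5 -78.6  89.5] [463.5 -66.5  91.8]
scene blue
136 46 [468.2  20.1 136. ] [458.8   5.  132. ] [479.   28.  139.4]
128 28 [466.5  23.5 127.8] [459.8  15.6 124.1] [477.8  28.2 131.8]
118 33 [467.7  23.7 117.5] [459.6  15.4 114. ] [479.2  28.3 121.9]
108 36 [466.4  23.2 107.9] [459.4  14.6 104.1] [477.2  28.8 111.9]
98 25 [466.9  24.4  98.5] [460.3  17.7  94.2] [476.7  29.7 101.9]
88 9 [465.  23.  91.] [460.   13.1  90.4] [471.8  27.9  91.8]
```

The wrist view shows the red top at (278,199) and blue at (389,203), with clear space around both. The red top is at about (459.5, -76.5, 136), tilted slightly. I'll descend now and close.

servo_tool(rotation=[[0,0,0],[0,0,0],[0,0,0],[0,0,0],[0,0,0],[0,0,0]], slide=[[-0.008,-0.03,-0.1],[-0.008,-0.03,-0.3],[-0.008,-0.03,-0.5],[-0.008,-0.03,-0.7],[-0.008,-0.03,-0.82],[-0.008,-0.03,-0.82]], grip=[0.4,0.4,0.4,0.4,0.4,0.4])

```text
clock: 2.65
position: [457.9, -76.8, 96.0]
ee_rot: [0.056, 0.998, -0.001, -0.002]
contact_force: [-0.0, 0.4, 0.7]
gripper_width: 59.8
grasp_force: 0.0
```

```bash
python3 - <<'E'
from h import *
s=read_state(); print(s["clock"],s["position"],s["contact_force"],s["gripper_width"])
d=get_image("wrist"); save("w2",d["image"])
E
```

```text
2.65 [457.89678929 -76.79260173  95.98380614] [-0.01996061  0.37598484  0.74482585] 59.79553425615231
```

View pics/w2.png

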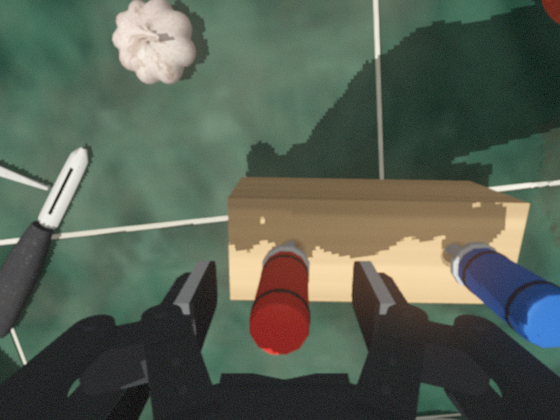

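The wrist view shows the red handle (280,300) between the pads (210 and 360). Next I'll close, then lift slightly in a separate move.

servo_tool(rotation=[[0,0,0],[0,0,0],[0,0,0],[0,0,0],[0,0,0],[0,0,0]], slide=[[0,0,0],[0,0,0],[0,0,0],[0,0,0],[0,0,0],[0,0,0]], grip=[-0.2,-0.8,-1,-1,-1,-1])

```text
clock: 3.45
position: [460.4, -75.6, 98.4]
ee_rot: [0.055, 0.998, -0.0, 0.001]
contact_force: [0.2, 0.5, 5.9]
gripper_width: 20.9
grasp_force: 58.5
```

servo_tool(rotation=[[0,0,0],[0,0,0],[0,0,0],[0,0,0],[0,0,0],[0,0,0],[0,0,0]], slide=[[0,0,0.05],[0,0,0.1],[0,0,0.2],[0,0,0.35],[0,0,0.5],[0,0,0.65],[0,0,0.65]], grip=[-1,-1,-1,-1,-1,-1,-1])

```text
clock: 4.32
position: [460.6, -75.6, 230.1]
ee_rot: [0.055, 0.998, 0.0, 0.003]
contact_force: [0.6, 0.1, -0.9]
gripper_width: 21.1
grasp_force: 58.6
```

servo_tool(rotation=[[0,0,0],[0,0,0],[0,0,0],[0,0,0],[0,0,0],[0,0,0]], slide=[[0,0,0.2],[0,0.1,0.2],[0.04,0.3,0.2],[0.08,0.55,0.2],[0.12,0.8,0.2],[0.16,1.0,0.2]], grip=[-1,-1,-1,-1,-1,-1])

```text
clock: 5.08
position: [490.7, 125.9, 266.3]
ee_rot: [0.055, 0.998, -0.0, -0.001]
contact_force: [0.2, -0.4, -0.5]
gripper_width: 20.3
grasp_force: 58.7
```

servo_tool(rotation=[[0,0,0],[0,0,0],[0,0,0],[0,0,0],[0,0,0],[0,0,0]], slide=[[0.04,0.25,0],[0.08,0.5,0],[0.12,0.7,0],[0.15,0.8,0],[0.15,0.85,0],[0.15,0.85,0]], grip=[-1,-1,-1,-1,-1,-1])

```text
clock: 5.82
position: [521.1, 293.9, 266.9]
ee_rot: [0.055, 0.998, -0.0, -0.001]
contact_force: [-0.3, -0.4, -0.1]
gripper_width: 20.5
grasp_force: 58.7
```

```bash
python3 - <<'E'
from h import *
s=read_state(); print(s["clock"],s["position"],s["ee_rot"],s["joints"],s["contact_force"])
out=[]
for n in("wrist","top","scene"):
    d=get_image(n);P=pts(d,s); out.append(d["image"])
    for f in(red,blue):
        m=f(d["image"])&(abs(P[...,0]-529)<40)&(P[...,1]>230)&(P[...,1]<400)&(P[...,2]>55)&(P[...,2]<90)
        print(n,f.__name__,m.sum()); sl(P[m],(78,))
    m=(P[...,2]>72)&(P[...,2]<84)&(abs(P[...,0]-529)<60)&(P[...,1]>200)&(P[...,1]<420)
    if m.sum()>50: print("dock",cv2.minAreaRect(P[m][:,:2].astype(np.float32)))
    # held probe
    m=(abs(P[...,0]-s["position"][0])<25)&(abs(P[...,1]-s["position"][1])<25)&(P[...,2]>140)&(P[...,2]<300)
    print("held");sl(P[m&red(d["image"])],(285,270,255)); sl(P[m&(P[...,2]<243)],(235,225,215,200,190,180),3)
save("w3",np.vstack([out[0][::1],out[2]])[::1,:][:600] if 0 else out[0]); save("s3",out[2][:300,100:350].repeat(2,0).repeat(2,1))
E
```

```text
5.825 [521.08181465 293.88094212 266.87049294] [ 5.51873710e-02  9.98475784e-01 -4.34924525e-04 -5.22508677e-04] [ 7.83812943e-01  3.17800570e-01 -2.01682161e-03 -2.06657665e-04
 -1.25232437e+00 -2.46497530e+00] [-0.30501275 -0.42011623 -0.07791656]
wrist red 330
78 297 [526.5 365.6  76.6] [506.3 337.6  74. ] [549.1 377.7  78.7]
wrist blue 0
dock ((527.0416259765625, 308.7369689941406), (153.21499633789062, 61.334983825683594), 89.26268005371094)
held
285 437 [511.7 294.  285.1] [509.2 283.1 281. ] [518.4 303.8 289. ]
270 208 [512.1 293.3 270.9] [509.2 283.  266.4] [517.6 303.6 274. ]
225 26 [517.9 294.  224.5] [517.3 291.2 222.1] [519.  296.4 227.1]
215 34 [518.2 294.5 215.1] [517.3 291.2 212. ] [519.9 297.1 217.9]
200 30 [518.4 294.2 200.1] [517.4 290.9 197.1] [520.1 297.3 202.8]
190 26 [518.5 294.7 190.4] [517.6 291.5 187.4] [520.5 297.5 192.6]
top red 100
78 42 [514.4 354.6  76.6] [506.8 337.   74. ] [526.9 375.9  80.8]
top blue 209
78 73 [522.6 267.8  76.6] [506.7 246.8  74. ] [545.2 287.7  80.4]
dock ((519.0833129882812, 312.3307189941406), (58.81950759887695, 164.9498291015625), 6.914345741271973)
held
scene red 366
78 214 [529.4 356.2  77.6] [505.4 335.6  74. ] [550.  380.4  80.7]
scene blue 276
78 167 [529.2 266.6  77.7] [506.4 246.8  74. ] [550.1 289.9  81.1]
dock ((527.8609619140625, 313.59100341796875), (166.6680908203125, 64.9914321899414), 89.90902709960938)
held
285 39 [511.3 295.9 284.9] [508.6 284.6 281.3] [514.1 301.7 288.6]
270 45 [511.9 296.3 269.7] [509.7 286.  266.1] [516.7 303.8 274. ]
255 14 [514.9 299.7 257.7] [510.  290.7 257.1] [524.  304.9 258.7]
235 15 [519.5 296.1 235. ] [517.7 293.1 232.7] [522.3 298.4 238. ]
225 17 [519.7 296.1 225.1] [517.2 292.2 222.6] [524.3 298.6 227.9]
215 14 [520.2 296.1 214.7] [518.1 293.2 212.5] [524.  298.2 217.3]
200 15 [520.1 296.5 199.9] [517.7 292.1 197.4] [522.5 299.6 202.8]
190 17 [520.1 295.8 190. ] [517.4 292.1 187.2] [523.6 298.8 192.6]
```

View pics/w3.png

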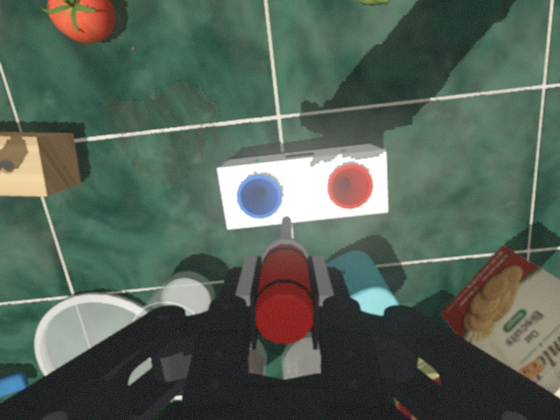

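View pics/s3.png

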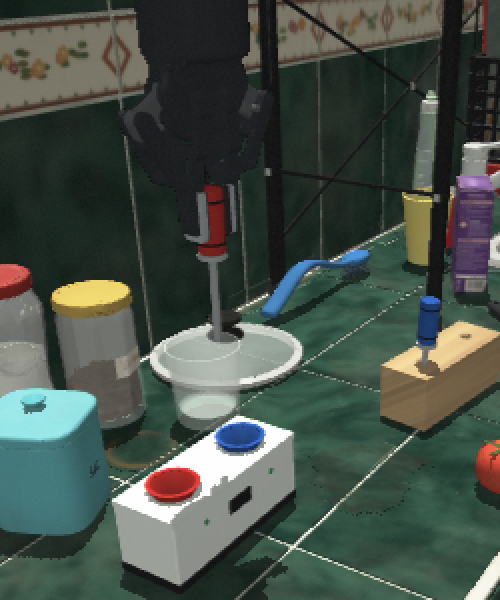

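Wrist view: the red mouth is at (350,185) and the stem tip at (287,222). The scene crop shows the probe hanging almost upright, with the dock free. The socket is at about (527.8, 357.8), and the tip leans about 1° toward +x.

servo_tool(rotation=[[0,0.0028,0],[0,0.0028,0],[0,0.0028,0],[0,0.0028,0],[0,0.0028,0],[0,0.0028,0],[0,0.0028,0]], slide=[[0.015,0.15,0],[0.035,0.31,0],[0.035,0.316,-0.1],[0.035,0.316,-0.25],[0.035,0.316,-0.38],[0.035,0.316,-0.43],[0.035,0.316,-0.43]], grip=[-1,-1,-1,-1,-1,-1,-1])

```text
clock: 6.85
position: [528.6, 356.9, 181.4]
ee_rot: [0.055, 0.998, -0.001, -0.009]
contact_force: [0.1, 0.9, -1.0]
gripper_width: 20.7
grasp_force: 58.7
```

```bash
python3 - <<'E'
from h import *
s=read_state(); print(s["clock"],s["position"],s["contact_force"],s["joints"])
p=s["position"];out=[]
for n in("wrist","scene"):
    d=get_image(n);P=pts(d,s); out.append(d["image"])
    m=red(d["image"])&(abs(P[...,0]-529)<30)&(abs(P[...,1]-358)<30)&(P[...,2]<90)
    print(n,m.sum()); sl(P[m&(P[...,2]>60)],(78,))
    m=(abs(P[...,0]-p[0])<20)&(abs(P[...,1]-p[1])<20)&(P[...,2]>90)&(P[...,2]<300)
    print("held");sl(P[m&(P[...,2]<155)],(145,135,125,115,105,97),4)
save("c4",np.hstack([out[0][100:400,150:500],out[1][100:400,60:360]]))
E
```

```text
6.85 [528.59006497 356.93248694 181.39510341] [ 0.06356423  0.94798935 -0.98520072] [ 0.84095571  0.44984961 -0.01267962 -0.01425564 -1.12055687 -2.51625762]
wrist 1156
78 649 [530.8 358.4  76.6] [507.2 335.5  74. ] [549.1 378.3  78.8]
held
135 50 [524.9 357.4 134.9] [523.9 354.3 131.5] [526.5 360.1 138.9]
125 46 [525.  357.3 124.8] [523.9 354.1 121.1] [526.7 360.2 129. ]
115 42 [524.9 357.6 115.1] [524.  354.  111.1] [526.9 360.4 118.7]
105 37 [524.8 357.6 104.9] [523.8 354.6 101.2] [526.8 360.5 109. ]
97 8 [524.9 357.5  99.6] [523.9 354.5  98.6] [526.4 360.6 100.7]
scene 365
78 222 [529.5 356.1  77.5] [505.4 334.2  74. ] [549.8 379.6  80.6]
held
145 22 [526.6 359.8 145.4] [524.6 355.1 141.2] [530.4 363.1 148.9]
135 19 [526.7 360.2 134.6] [525.  356.5 131.6] [531.4 362.7 138.5]
125 16 [526.4 360.2 124.8] [524.7 357.3 121.9] [529.2 361.9 128.4]
115 21 [526.8 360.  115.1] [524.5 356.1 111.1] [531.  362.7 118.3]
105 18 [526.5 360.4 105. ] [523.8 357.9 101.3] [529.5 363.  108.9]
97 7 [527.1 360.9  99.2] [525.3 359.5  97.5] [530.  362.2 100.9]
```

View pics/c4.png

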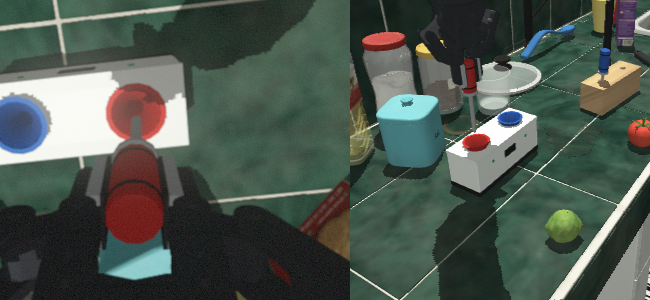

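The stem is vertical at about (527.5, 357.4), over the socket; the wrist crop shows the tip at (137,125) inside the red mouth. Lowering in stages.

servo_tool(rotation=[[0,0,0],[0,0,0],[0,0,0],[0,0,0],[0,0,0],[0,0,0],[0,0,0],[0,0,0]], slide=[[0,0,-0.05],[0,0,-0.1],[0,0,-0.14],[0,0,-0.18],[0,0,-0.22],[0,0,-0.26],[0,0,-0.3],[0,0,-0.3]], grip=[-1,-1,-1,-1,-1,-1,-1,-1])

```text
clock: 7.95
position: [528.1, 357.2, 120.4]
ee_rot: [0.055, 0.998, -0.001, -0.009]
contact_force: [-0.9, 0.2, -0.5]
gripper_width: 20.6
grasp_force: 58.7
```

servo_tool(rotation=[[0,0,0],[0,0,0],[0,0,0],[0,0,0],[0,0,0],[0,0,0]], slide=[[0,0,-0.02],[0,0,-0.04],[0,0,-0.06],[0,0,-0.08],[0,0,-0.09],[0,0,-0.09]], grip=[-1,-1,-1,-1,-1,-1])

```text
clock: 8.7
position: [528.4, 357.5, 103.1]
ee_rot: [0.055, 0.998, -0.001, -0.009]
contact_force: [-0.8, 0.0, -0.0]
gripper_width: 20.7
grasp_force: 58.7
```

servo_tool(rotation=[[0,0,0],[0,0,0],[0,0,0],[0,0,0]], slide=[[0,0,-0.005],[0,0,-0.01],[0,0,-0.015],[0,0,-0.015]], grip=[-1,-1,-1,-1])

```text
clock: 9.2
position: [528.4, 357.5, 100.2]
ee_rot: [0.055, 0.998, -0.001, -0.009]
contact_force: [0.2, 0.7, -0.6]
gripper_width: 20.4
grasp_force: 58.7
```

```bash
python3 - <<'E'
from h import *
s=read_state(); print(s["position"],s["contact_force"])
for n in ("scene","wrist"):
    d=get_image(n);P=pts(d,s)
    m=red(d["image"])&(abs(P[...,0]-529)<14)&(abs(P[...,1]-358)<16)&(P[...,2]>82)
    print(n,np.percentile(P[m][:,2],[1,5,50,95,99]).round(1))
E
```

```text
[528.38848845 357.48769274 100.2161538 ] [ 0.24485135  0.7093055  -0.59940949]
scene [ 89.6  92.6 118.1 138.6 139.3]
wrist [ 92.6 100.8 135.2 136.9 137.4]
```

servo_tool(rotation=[[0,0,0],[0,0,0],[0,0,0]], slide=[[0,0,-0.004],[0,0,-0.008],[0,0,-0.008]], grip=[-1,-1,-1])

```text
clock: 9.68
position: [528.5, 357.5, 98.8]
ee_rot: [0.055, 0.998, -0.0, -0.009]
contact_force: [-0.4, 0.0, -0.6]
gripper_width: 20.7
grasp_force: 58.7
```

servo_tool(rotation=[[0,0,0],[0,0,0]], slide=[[0,0,-0.004],[0,0,-0.004]], grip=[-1,-1])

```text
clock: 9.93
position: [528.7, 357.6, 98.6]
ee_rot: [0.055, 0.998, -0.0, -0.008]
contact_force: [-0.5, -1.3, 3.9]
gripper_width: 20.6
grasp_force: 59.1
```

servo_tool(rotation=[[0,0,0],[0,0,0]], slide=[[0,0,-0.003],[0,0,-0.003]], grip=[-1,-1])

```text
clock: 10.18
position: [528.8, 357.6, 98.5]
ee_rot: [0.055, 0.998, -0.0, -0.008]
contact_force: [-1.6, -1.4, 6.0]
gripper_width: 20.7
grasp_force: 59.3
```

The force rose at the expected height of 98.5, so the tip is on the floor. Now I'll open and then retreat straight up.

servo_tool(rotation=[[0,0,0],[0,0,0],[0,0,0],[0,0,0],[0,0,0],[0,0,0]], slide=[[0,0,0.003],[0,0,0.003],[0,0,0.003],[0,0,0.003],[0,0,0.003],[0,0,0.003]], grip=[-0.5,-0.4,-0.2,0.1,0.4,0.4])

```text
clock: 10.92
position: [528.4, 357.5, 97.8]
ee_rot: [0.055, 0.998, -0.001, -0.009]
contact_force: [1.0, 0.9, 0.5]
gripper_width: 59.4
grasp_force: 0.0
```

servo_tool(rotation=[[0,0,0],[0,0,0],[0,0,0],[0,0,0],[0,0,0],[0,0,0],[0,0,0]], slide=[[0,0,0.05],[0,0,0.15],[0,0,0.3],[0,0,0.5],[0,0,0.7],[0,0,0.75],[0,0,0.75]], grip=[0.4,0.4,0.4,0.4,0.4,0.4,0.4])

```text
clock: 11.8
position: [528.4, 357.6, 248.7]
ee_rot: [0.055, 0.998, 0.0, -0.008]
contact_force: [-0.5, -0.1, -1.3]
gripper_width: 59.6
grasp_force: 0.0
```

```bash
python3 - <<'E'
from h import *
s=read_state(); print(s["clock"],s["position"],s["contact_force"],s["gripper_width"])
out=[]
for n in("wrist","scene"):
    d=get_image(n);P=pts(d,s); out.append(d["image"])
    m=red(d["image"])&(abs(P[...,0]-529)<30)&(abs(P[...,1]-358)<30)&(P[...,2]>82)&(P[...,2]<160)
    print(n);sl(P[m],(135,125,115,105,95,88),4); print(np.percentile(P[m][:,2],[1,50,99]))
save("c5",np.hstack([out[0][50:400,150:500],out[1][100:450,30:400]]))
E
```

```text
11.8 [528.36566611 357.64058614 248.67572366] [-0.47049511 -0.10671923 -1.29572831] 59.64784249310155
wrist
135 409 [532.8 350.9 134.5] [523.2 341.6 132.3] [542.1 360.1 136.5]
[132.89567791 134.51884405 136.30549338]
scene
135 101 [530.1 354.9 135.3] [521.3 343.8 131.1] [542.6 364.1 138.3]
125 50 [526.3 357.7 124.5] [521.  344.4 121.1] [536.9 363.9 128.2]
115 63 [526.8 358.5 115.2] [521.1 347.5 111.2] [540.5 364.2 119. ]
105 61 [526.4 359.1 105.3] [521.  346.4 101.1] [537.7 364.3 108.9]
95 45 [525.7 359.7  94.2] [519.9 350.3  91.2] [537.5 365.   99. ]
88 20 [524.6 359.2  90.4] [520.  347.3  86.7] [533.5 364.8  91.8]
[ 89.58985151 117.02832522 137.6111238 ]Traceback (most recent call last):
  File "<stdin>", line 8, in <module>
    return _nx.concatenate(arrs, 1, dtype=dtype, casting=casting)
           ~~~~~~~~~~~~~~~^^^^^^^^^^^^^^^^^^^^^^^^^^^^^^^^^^^^^^^
ValueError: all the input array dimensions except for the concatenation axis must match exactly, but along dimension 0, the array at index 0 has size 350 and the array at index 1 has size 320
```

The top is at z 135–136, the same reading as in the stand (floor 12 + 124), with a slight lean within the bore's play. One final look before handing in.

```bash
python3 - <<'E'
from h import *
d=get_image("scene"); save("c6",cv2.resize(d["image"][100:300,140:380],None,fx=3,fy=3))
E
```

```text
(no output)
```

View pics/c6.png

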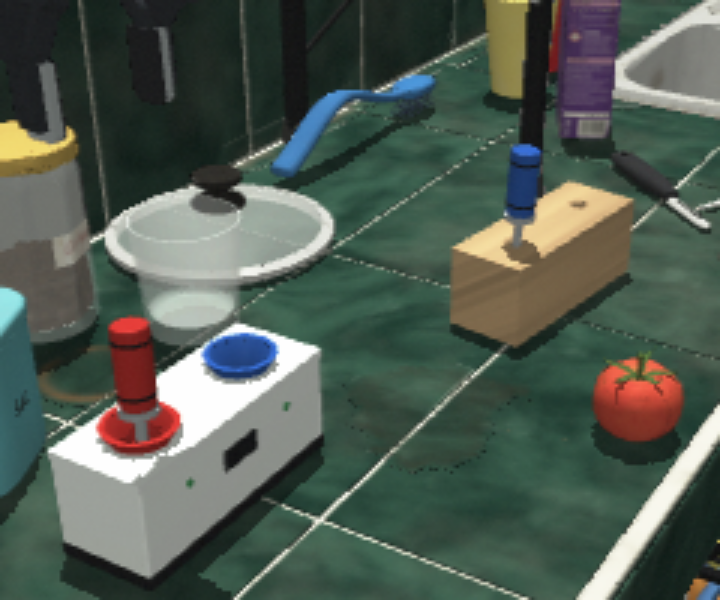

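The picture shows the red probe seated in the red mouth (135,400), the blue one still in the stand (520,190), and the gripper clear.

```bash
python3 -c "
from h import *
print(job_done())"
```

```text
the job is handed in; nothing more can be done
None
```

The red probe is fully home, tip down, in the red-mouthed socket and released; the blue probe is still in the stand, and the job was handed in at about 12 s of the 42 s allowed.

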